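# Set the planer's bridge guard to a board and hold the screw

## Task

The planer is switched off and I want its red bridge guard set for face-planing this pale board. Slide the board flat along the bed, parallel to the fence, in under the guard until it sticks out well on both sides; then turn the winged thumb knob clockwise until the guard seats firmly on the board, and back it off a quarter turn so the board just runs free. Finish still gripping the knob, held still at that setting while I nip up the lock lever, and leave the push block, the try square and the dark offcut where they lie.

Things in the scene. Friction and masses are not known exactly. Their poses are not given: they have to be found in the camera images.
- planer: Fixed surface planer with a steel bed 260 mm wide, 1.6 m long. Origin: on the bed's top, mid-width, at the cutterblock. z up, y along the bed in the feed direction (infeed at -y), x across, away from the robot. Fence on the far side: face at x = +100 mm, 95 mm high. Guard column on the robot's side at x = -165 mm, y = 0; its top plate, 76 (x) by 100 mm (y), is 124 mm above the bed.
- guard: Red bridge guard over the cutterblock: x from -140 to +95 mm, 90 mm wide (y from -45 to +45), 24 mm thick. Origin: on its flat underside, above the planer's origin; axes as the planer's. Carried by an aluminium block (44 x 94 x 36 mm) on the column, with a slack black lock lever that is not to be worked. Moves only up and down, by the thumb knob.
- screw (a joint): Angle of the thumb knob and its quick-thread screw (rad). Grows as the knob turns clockwise seen from above, which lowers the guard 12 mm per turn; at 0 the guard's underside is 40 mm above the bed. Starts between 1.7 and 3.8, has some turns either way, stays where left. Takes 0.05 N m to lower, 0.12 to raise; at the seat the torque climbs steeply, to 0.4 N m within 0.1 rad.
- wing: Black winged thumb knob on top of the column, vertical axis: a bar 50 mm long (its x), 16 thick (its y), 28 tall (its z, up), yellow mark on its +x end. Origin: the bar's centre, on the axis, 154 mm above the bed. Its underside is 16 mm above the column's top plate, on a 14 mm thick neck. Turns with joint screw at a fixed height; at joint value 0 its x is along the planer's x.
- board: The board: pale wood, 300 mm long (its x), 60 mm wide (its y), 28 mm thick (its z, up), about 0.4 kg, loose, lying flat on the infeed table. Origin: the centre of its underside.
- push_block: Bystander: yellow push block, 200 x 85 mm, with a black handle 88 mm high, lying loose on the outfeed table. Origin: the centre of its underside.
- try_square: Bystander: try square, dark wooden stock 115 x 22 x 22 mm and steel blade 150 mm long, lying loose on the outfeed table. Origin: the centre of the stock's underside.
- offcut: Bystander: dark wooden offcut 160 x 75 x 45 mm, loose, at the far end of the infeed table. Origin: the centre of its underside.

How it is judged:
By the outcome, as a careful person would: the job done as asked, in the order asked, and still so for the second after the job is handed in, while the arm keeps its last pose, push and grip.
It also fails if it takes over 72 s, if anything falls off the work surface, if the arm or the gripper's body presses on something with over 40 N, if the wrist force passes 120 N, or if a joint passes its speed limit or range.

## Robot

A 6-joint arm with a two-finger parallel gripper is mounted at the origin on the work surface. World frame = base frame: x ahead of the robot, y to its left, z up, the work surface at z = 0. Lengths are in mm, angles in rad, forces in N, time in s.
With the tool pointing down it reaches from about 350 to 975 mm from the base axis. Payload 7.1 kg.
Tool frame: the origin (TCP) lies at the very end of the fingers, on their centre line; the grasp point (between the pads) lies 19 mm behind it; x points along the fingers, y is the direction in which the jaws open and shut, and the axes are right-handed (so a half turn about x gives the same grasp; the last joint's range is limited). The gripper opens to 88 mm and grips with 3 to 60 N. Pads are 20 mm wide; open, the fingers measure 115 mm over their backs; the gripper's body (75 mm by 178 mm) begins 61 mm behind the grasp point.
Start: joints at [1.236, 0.423, 1.63, -0, 1.089, -0.019], TCP at [194.079, 594.086, 222.675] pointing down, gripper open.
Joint ranges: [-3, 3], [-0.9, 2.11], [0.09, 2.58], [-1.31, 4.45], [0.11, 2.69], [-2.54, 2.54]. Speed limits (rad/s): [2.39, 2.39, 3.01, 3.14, 3.14, 3.14].

## Interface

Orientations are given as a rotation vector (axis times angle).
In Python, from workcell import ctrl gives the robot as it stands. The module is installed in compiled form; this text tells all that it offers.
- The arm moves only by the tool carry_out, never from a script. Its argument "commands" is a list of rows, each a list of 6 numbers: the shift along the tool's x, y, z in m, then the turn, a rotation vector about the tool's x, y, z in degrees. In form: [[tx, ty, tz, rx, ry, rz], ...]. A call has 1 to 8 rows; each row shifts and turns the pose as measured when the row begins, along the tool's axes as they then stand; what a row does not reach is not made up. A row lasts 1/8 s, in which the tool goes at most 62.5 mm and 10.7 degrees, less where a joint would pass 70% of its speed; a pose out of reach is approached as far as the arm can. A call with a gripper value outside its range is refused whole. "grip" is the closure, from 0 (fully open) to 1 (shut), set as the call begins (left out, the last holds). The fingers move at their own pace and stop on an object; the grip force is fixed at half the most. Time passes only in rows, so rows that do not move let the fingers close. It gives the time, the measured TCP pose, the force and the opening at its end, in the units of the state.
- ctrl.get_obs(): the state, without advancing time (a new reading comes with each control period).
- ctrl.get_image(name): name is "scene" or "top" or "wrist"; returns a dict with "pixels" (384x512x3 uint8, blue, green, red), "intrinsics" (3x3 intrinsics, pixels), "dist_coeffs" ([k1, k2, p1, p2, k3] as OpenCV has them; the pictures are not rectified), "rvec" (rotation vector, rad) and "tvec" (3), from world to camera coordinates, as OpenCV has them. Camera axes: x right, y down, z forward; pixel columns grow to the right and rows downward; lengths in mm; the calibration is good to about 2 mm. A picture is of the moment at which its call begins. There is no depth.
- ctrl.close_job(): hands the job in, once; it reports no verdict.
The state is a dict: "t": time; "qpos": joint angles; "qvel": joint speeds; "joint_torque": joint torques, N m; "ee_pos": TCP position; "orientation": TCP orientation; "ft_force": force on the tool from outside, world axes, zero at the start; "moment": the same for the moment, N m; "width": finger opening in mm.
Only numpy, scipy, OpenCV 4.12 (cv2) and the standard library are available. Lean on these libraries where they do the work, as an engineer would, in place of code of your own. Each camera call takes 0.05 s, during which the arm holds its last target. There are 200 camera calls.

## Working session

There is one attempt and no reset: what is moved stays moved. The work goes in short steps, Python scripts to look and compute and a tool call to move; the robot and the scene stay as the last step left them, time stands still between calls to the robot, and variables do not carry over. Pictures are saved under pics/ and viewed, about 8 in all and at most 12, crops included, and the job is handed in when it is done.

Besides the shell and the picture viewer there is one more tool, called by a JSON object that holds its "fn" and its "kwargs". carry_out: Moves the arm, as the interface text tells. Its arguments: {"type":"object","properties":{"commands":{"type":"array"},"grip":{"type":"number"}},"required":["commands"]}

```bash
mkdir -p pics; cat > h.py <<'E'
import numpy as np, cv2
from workcell import ctrl
def img(n,f=None):
    d=ctrl.get_image(n)
    if f: cv2.imwrite('pics/'+f,d['pixels'])
    return d
def ray(d,uv):
    K=np.array(d['intrinsics'],float);D=np.array(d['dist_coeffs'],float)
    p=cv2.undistortPoints(np.array(uv,float).reshape(-1,1,2),K,D).reshape(-1,2)
    R=cv2.Rodrigues(np.array(d['rvec'],float))[0];t=np.array(d['tvec'],float).ravel()
    return -R.T@t,np.c_[p,np.ones(len(p))]@R
def plane(d,uv,z):
    c,r=ray(d,uv);z=np.asarray(z,float)
    return c+r*((z-c[2])/r[:,2])[:,None]
def proj(d,P):
    return cv2.projectPoints(np.array(P,float).reshape(-1,1,3),np.array(d['rvec'],float),np.array(d['tvec'],float),np.array(d['intrinsics'],float),np.array(d['dist_coeffs'],float))[0].reshape(-1,2)
E
python3 - <<'E'
from h import *
ims=[]
for n in ['scene','top','wrist']:
    d=img(n,n+'0.png'); c,r=ray(d,[[256,192]]); print(n,c.round(),r.round(2))
o=ctrl.get_obs();print(o)
E
```

```text
scene [1231.  549. 1019.] [[-0.56 -0.43 -0.71]]
top [ 312.   25. 1539.] [[ 0.17 -0.   -0.99]]
wrist [120. 618. 383.] [[ 0.27 -0.1  -0.96]]
{'t': 0.15, 'qpos': array([ 1.23597892e+00,  4.23688470e-01,  1.63046668e+00,  2.25811543e-05,
        1.08857445e+00, -1.90100286e-02]), 'qvel': array([-8.63646948e-05, -2.74224671e-03, -3.40520640e-03, -8.94331967e-04,
       -2.36620060e-04,  6.64721600e-04]), 'joint_torque': array([-1.01453606e-03, -5.44987643e+01, -2.73918539e+01,  6.43657031e-02,
        2.04905804e-02, -6.55951453e-05]), 'ee_pos': array([193.9581844 , 593.71847518, 222.08456636]), 'orientation': array([ 0.2469846 ,  1.55676823, -0.24874314]), 'ft_force': array([-0.16478947, -0.51406272, -0.00721049]), 'moment': array([ 0.02402747,  0.00560249, -0.05253666]), 'width': 87.55862716264394}
```

View pics/scene0.png

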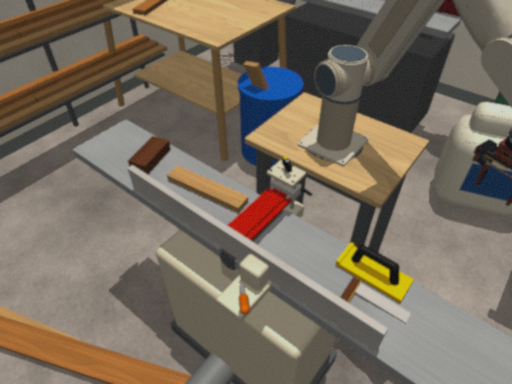

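View pics/top0.png

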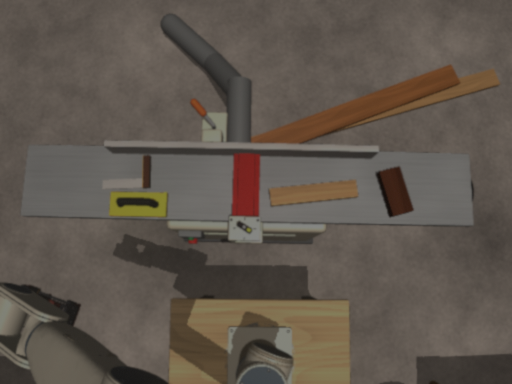

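```bash
python3 - <<'E'
from h import *
def quad(m):
    m=cv2.morphologyEx(m,cv2.MORPH_OPEN,np.ones((3,3)))
    c=max(cv2.findContours(m,0,2)[0],key=cv2.contourArea)
    return cv2.contourArea(c),cv2.approxPolyDP(cv2.convexHull(c),3,True).reshape(-1,2).tolist(),cv2.minAreaRect(c)
D={}
for n in ['top','scene']:
    d=D[n]=img(n); h=cv2.cvtColor(d['pixels'],cv2.COLOR_BGR2HSV)
    red=((cv2.inRange(h,(0,200,80),(4,255,255)))|cv2.inRange(h,(176,200,80),(180,255,255)))
    roi=np.zeros_like(red)
    if n=='top': roi[170:220,262:365]=255
    else: roi[160:215,160:250]=255
    wood=cv2.inRange(h,(8,70,90),(25,255,255))&roi
    print(n,'red',quad(red)); print(n,'wood',quad(wood))
a=D['top']['pixels'][130:260,180:380]; b=D['scene']['pixels'][140:270,150:350]
cv2.imwrite('pics/c1.png',np.vstack([cv2.resize(a,None,fx=4,fy=4,interpolation=2)[:300*2-300+0] if 0 else cv2.resize(a,(460*1,299)), cv2.resize(b,(460,299))]))
cv2.imwrite('pics/c1.png',np.hstack([cv2.resize(D['top']['pixels'][180:260,190:290],(400,320),interpolation=2),cv2.resize(D['scene']['pixels'][145:225,245:345],(400,320),interpolation=2)]))
E
```

```text
Traceback (most recent call last):
ValueError: max() iterable argument is empty
```

```bash
python3 - <<'E'
from h import *
def quad(m):
    m=cv2.morphologyEx(m,cv2.MORPH_OPEN,np.ones((3,3)))
    cs=cv2.findContours(m,0,2)[0]
    if not cs: return None
    c=max(cs,key=cv2.contourArea)
    return cv2.contourArea(c),cv2.approxPolyDP(cv2.convexHull(c),3,True).reshape(-1,2).tolist(),cv2.minAreaRect(c)
D={}
for n,pr,pw in [('top',(190,246),(193,310)),('scene',(213,260),(187,205))]:
    d=D[n]=img(n); h=cv2.cvtColor(d['pixels'],cv2.COLOR_BGR2HSV)
    print(h[pr],h[pw])
    red=((cv2.inRange(h,(0,180,70),(5,255,255)))|cv2.inRange(h,(174,180,70),(180,255,255)))
    roi=np.zeros_like(red)
    if n=='top': roi[170:220,262:365]=255
    else: roi[160:215,160:250]=255
    wood=cv2.inRange(h,(5,55,70),(28,255,255))&roi
    print(n,'red',quad(red)); print(n,'wood',quad(wood))
cv2.imwrite('pics/c1.png',np.hstack([cv2.resize(D['top']['pixels'][180:260,190:290],(400,320),interpolation=2),cv2.resize(D['scene']['pixels'][145:225,245:345],(400,320),interpolation=2)]))
E
```

```text
[  1 189 120] [ 16 119 131]
top red (1292.0, [[258, 155], [257, 208], [252, 214], [233, 213], [235, 155]], ((245.5787353515625, 184.035888671875), (23.925640106201172, 60.25716781616211), 1.301952600479126))
top wood (1517.5, [[356, 181], [355, 197], [280, 205], [270, 202], [269, 188]], ((313.1379699707031, 192.34483337402344), (18.467227935791016, 88.15294647216797), 84.14398956298828))
[  3 237 183] [ 16 134 183]
scene red (1364.0, [[288, 200], [253, 238], [231, 226], [267, 189], [283, 193]], ((260.0000305175781, 212.50001525878906), (26.16295051574707, 60.10407257080078), 45.0))
scene wood (1425.0, [[168, 173], [176, 166], [246, 195], [247, 201], [237, 212], [170, 181]], ((207.14041137695312, 187.79110717773438), (83.50543212890625, 19.365978240966797), 24.443954467773438))
```

View pics/c1.png

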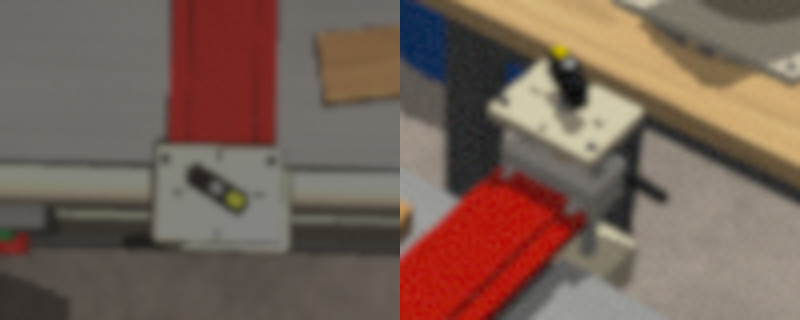

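```bash
cat >> h.py <<'E'
def tri(d1,u1,d2,u2):
    out=[]
    (c1,r1),(c2,r2)=ray(d1,u1),ray(d2,u2)
    for a,b in zip(r1,r2):
        s=np.linalg.lstsq(np.c_[a,-b],c2-c1,rcond=None)[0]
        p,q=c1+a*s[0],c2+b*s[1]; out.append([*((p+q)/2),np.linalg.norm(p-q)])
    return np.array(out)
E
python3 - <<'E'
from h import *
t,s=img('top'),img('scene')
f=lambda L,o:np.array(L)/4+o-.5
T=f([[158,143],[287,148],[290,250],[153,243],[235,200]],(190,180))
S=f([[597,165],[488,108],[545,60],[645,112],[558,50]],(245,145)); S[:,0]-=100
print('plate +x+y,+x-y,-x-y,-x+y, yellow\n',tri(t,T,s,S).round(1))
# fence top ends, board end corners, guard outer corners
print('board -x-y? ',tri(t,[[356,181],[269,188],[271,205],[355,197]],s,[[168,173],[237,212-6],[246,195],[176,166]]).round(1))
print('guard far',tri(t,[[235,155],[258,155]],s,[[253,238],[231,226]]).round(1))
E
```

```text
plate +x+y,+x-y,-x-y,-x+y, yellow
 [[ 4.698e+02  1.052e+02  1.708e+02  4.800e+00]
 [ 4.675e+02  1.900e+00  1.702e+02  1.600e+00]
 [ 3.872e+02 -2.000e-01  1.651e+02  3.200e+00]
 [ 3.931e+02  1.044e+02  1.694e+02  3.300e+00]
 [ 4.235e+02  3.940e+01  2.198e+02  4.400e+00]]
board -x-y?  [[ 602.8 -324.4   78.6    0.8]
 [ 576.9  -28.1   82.1    5. ]
 [ 519.4  -36.    81.1    7.1]
 [ 552.8 -326.5   73.4   14.1]]
guard far [[675.4  98.3 117.4  20.4]
 [677.4  19.4 114.6  17. ]]
```

```bash
cat >> h.py <<'E'
from scipy.spatial.transform import Rotation as Ro
def pose():
    o=ctrl.get_obs(); return o,np.array(o['ee_pos'],float),Ro.from_rotvec(o['orientation'])
def go(P,jaw=None):
    """shift in tool axes (mm) and turn rotvec deg (tool axes) to reach TCP P, tool down, jaw dir angle (deg, world, mod 180)"""
    o,p,R=pose(); M=R.as_matrix(); a=np.degrees(np.arctan2(M[1,1],M[0,1]))
    if jaw is None: jaw=a
    jaw=a+(jaw-a+90)%180-90
    y=np.array([np.cos(np.radians(jaw)),np.sin(np.radians(jaw)),0]); x=np.array([0,0,-1.])
    T=Ro.from_matrix(np.c_[x,y,np.cross(x,y)])
    print('tcp',p.round(1),'jaw',round(a,1),'->',round(jaw,1),'tool shift',(M.T@(np.array(P)-p)).round(1),'turn',np.degrees((R.inv()*T).as_rotvec()).round(1),'q6',round(o['qpos'][5],2))
E
python3 - <<'E'
from h import *
t,s=img('top'),img('scene')
P=plane(t,[[107,144],[377,150]],142);v=P[0]-P[1];print('fence',P.round(),np.degrees(np.arctan2(-v[0],v[1])))
P=plane(t,[[25,216],[471,225]],47);v=P[0]-P[1];print('bed edge near',P.round(),np.degrees(np.arctan2(-v[0],v[1])))
P=plane(t,[[270,196],[356,189]],75);v=P[0]-P[1];print('board',P.round(),np.degrees(np.arctan2(-v[0],v[1])),np.linalg.norm(v))
print(pose()[2].as_matrix().round(3))
go([450,-250,330],0)
E
```

```text
fence [[ 711.  520.  142.]
 [ 696. -384.  142.]] -0.9067435846017639
bed edge near [[ 474.  836.   47.]
 [ 456. -738.   47.]] -0.6608054768370746
board [[ 549.  -30.   75.]
 [ 576. -325.   75.]] 5.162219819113434 296.1162409708422
[[-0.     0.311  0.951]
 [-0.     0.951 -0.311]
 [-1.    -0.     0.   ]]
tcp [194.1 594.  222.7] jaw 71.9 -> 0.0 tool shift [-107.3 -722.8  505.4] turn [71.9  0.   0. ] q6 -0.02
```

{"fn": "carry_out", "kwargs": {"commands": [[-0.03, -0.035, 0.03, 0, 0, 0], [-0.03, -0.043, 0.038, 0, 0, 0], [-0.03, -0.043, 0.038, 0, 0, 0], [-0.01, -0.043, 0.038, 0, 0, 0], [-0.01, -0.043, 0.038, 0, 0, 0], [0, -0.043, 0.038, 0, 0, 0], [0, -0.043, 0.038, 0, 0, 0], [0, -0.043, 0.038, 0, 0, 0]], "grip": 0}}

```text
t: 1.5
ee_pos: [374.4, 177.9, 335.4]
orientation: [0.244, 1.551, -0.239]
ft_force: [-0.3, -0.2, -0.4]
width: 87.8
```

{"fn": "carry_out", "kwargs": {"commands": [[0, -0.043, 0.038, 0, 0, 0], [0, -0.043, 0.038, 0, 0, 0], [0, -0.043, 0.038, 0, 0, 0], [0, -0.043, 0.038, 0, 0, 0], [0, -0.043, 0.038, 0, 0, 0], [0, -0.043, 0.038, 0, 0, 0], [0, 0, 0, 10, 0, 0], [0, 0, 0, 10, 0, 0]]}}

```text
t: 2.5
ee_pos: [517.5, -153.2, 337.8]
orientation: [0.531, 1.494, -0.521]
ft_force: [0.2, 0.4, -0.1]
width: 87.8
```

{"fn": "carry_out", "kwargs": {"commands": [[0, 0, 0, 10, 0, 0], [0, 0, 0, 10, 0, 0], [0, 0, 0, 10, 0, 0], [0, 0, 0, 10, 0, 0], [0, 0, 0, 8, 0, 0]]}}

```text
t: 3.12
ee_pos: [517.2, -153.9, 337.8]
orientation: [1.195, 1.215, -1.177]
ft_force: [-0.2, -0.4, 0.1]
width: 87.8
```

```bash
python3 - <<'E'
from h import *
go([572,-285,250],5.2)
d=img('wrist','w1.png'); c,r=ray(d,[[256,192]]); print(c.round(),r.round(2))
E
```

```text
tcp [ 517.2 -153.9  337.8] jaw 1.7 -> 5.2 tool shift [ 88.2  49.7 132.9] turn [-3.5 -0.1 -0.8] q6 -0.35
[513. -77. 499.] [[ 0.02 -0.29 -0.96]]
```

View pics/w1.png

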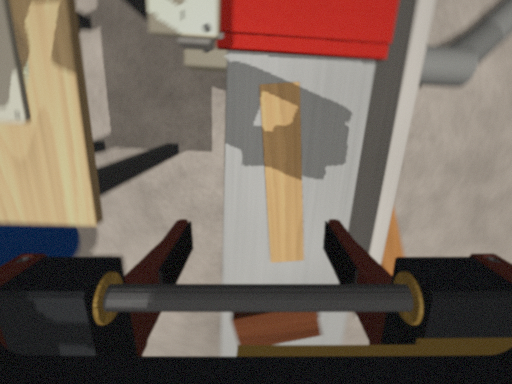

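```bash
python3 - <<'E'
from h import *
w,t=img('wrist'),img('top')
h=cv2.cvtColor(w['pixels'],cv2.COLOR_BGR2HSV)
m=cv2.inRange(h,(8,70,70),(25,255,255)); m[:,:240]=0; m[:,320:]=0; m[:75]=0; m[275:]=0
m=cv2.morphologyEx(m,cv2.MORPH_OPEN,np.ones((3,3)))
c=max(cv2.findContours(m,0,2)[0],key=cv2.contourArea)
q=cv2.approxPolyDP(cv2.convexHull(c),4,True).reshape(-1,2);print(q.tolist(),cv2.contourArea(c))
b=np.array([[261,84],[299,83],[303,261],[270,262]],float)
for z in (70,74,78):
    P=plane(w,b,z); e=np.linalg.norm(np.roll(P,-1,0)-P,axis=1); v=(P[0]+P[1]-P[2]-P[3])
    print(z,P.round(1)[:,:2].tolist(),e.round(1),'yaw',np.degrees(np.arctan2(-v[0],v[1])).round(2),'c',P.mean(0).round(1))
for z in (43,47,51):
    P=plane(w,[[223,100],[222,325],[371,120],[345,325]],z);print(z,P.round(1).tolist())
E
```

```text
[[296, 81], [304, 258], [274, 261], [258, 85]] 6302.5
70 [[523.1, -34.8], [580.3, -31.8], [608.6, -334.3], [548.3, -337.3]] [ 57.3 303.8  60.4 303.6] yaw 5.05 c [ 565.1 -184.6   70. ]
74 [[523.0, -35.2], [579.7, -32.2], [607.7, -331.9], [547.9, -334.9]] [ 56.7 301.   59.8 300.8] yaw 5.05 c [ 564.6 -183.6   74. ]
78 [[522.9, -35.6], [579.1, -32.7], [606.8, -329.5], [547.6, -332.5]] [ 56.2 298.1  59.3 297.9] yaw 5.05 c [ 564.1 -182.6   78. ]
43 [[462.8, -58.0, 43.0], [455.4, -505.4, 43.0], [709.0, -83.1, 43.0], [715.4, -502.5, 43.0]]
47 [[463.3, -58.2, 47.0], [455.9, -501.6, 47.0], [707.3, -83.0, 47.0], [713.6, -498.8, 47.0]]
51 [[463.7, -58.3, 51.0], [456.4, -497.8, 51.0], [705.5, -83.0, 51.0], [711.9, -495.1, 51.0]]
```

```bash
python3 - <<'E'
from h import *
go([575,-293,54],5.1)
E
```

```text
tcp [ 517.2 -153.9  337.8] jaw 2.1 -> 5.1 tool shift [284.2  48.8 141.7] turn [-3.  -0.1 -0.8] q6 -0.35
```

{"fn": "carry_out", "kwargs": {"commands": [[0, 0.016, 0.047, -3, 0, 0], [0, 0.016, 0.047, 0, 0, 0], [0, 0.016, 0.047, 0, 0, 0], [0.05, 0, 0, 0, 0, 0], [0.05, 0, 0, 0, 0, 0], [0.05, 0, 0, 0, 0, 0], [0.01, 0, 0, 0, 0, 0], [0, 0, 0, 0, 0, 0]]}}

```text
t: 4.28
ee_pos: [582.5, -296.1, 177.0]
orientation: [1.13, 1.248, -1.109]
ft_force: [-1.0, 0.1, 0.2]
width: 87.7
```

```bash
python3 - <<'E'
from h import *
go([575,-293,54],5.1)
w=img('wrist','w2.png')
E
```

```text
tcp [ 582.5 -296.1  177. ] jaw 6.8 -> 5.1 tool shift [122.8  -9.4  -4.3] turn [ 1.7  0.1 -1.1] q6 -0.62
```

View pics/w2.png

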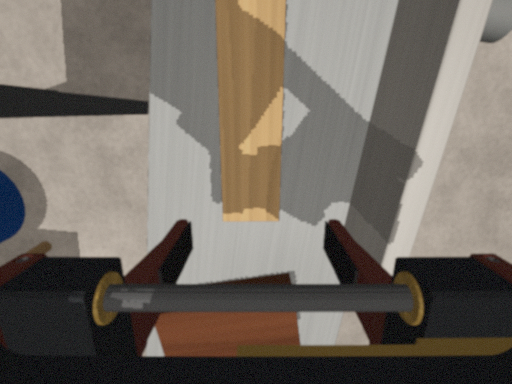

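```bash
python3 - <<'E'
from h import *
w=img('wrist')
P=plane(w,[[223,221],[280,220],[285,30],[217,30]],74);print(P.round(1))
print(proj(w,[[575,-293,54],[582,-296,177]]).round(), 'bed L edge',plane(w,[[151,60],[149,230]],46).round(1))
E
```

```text
[[ 552.  -334.5   74. ]
 [ 612.6 -326.6   74. ]
 [ 591.3 -147.2   74. ]
 [ 532.  -154.5   74. ]]
[[249. 181.]
 [257. 233.]] bed L edge [[ 464.8 -182.1   46. ]
 [ 463.5 -368.    46. ]]
```

{"fn": "carry_out", "kwargs": {"commands": [[0.04, -0.0045, -0.0035, 0, 0, 0], [0.04, 0, 0, 0, 0, 0], [0.027, 0, 0, 0, 0, 0], [0.01, 0, 0, 0, 0, 0], [0, 0, 0, 0, 0, 0], [0, 0, 0, 0, 0, 0]]}}

```text
t: 5.12
ee_pos: [590.4, -298.3, 72.9]
orientation: [1.129, 1.223, -1.098]
ft_force: [0.3, -0.2, 0.6]
width: 87.7
```

```bash
python3 - <<'E'
from h import *
for i in range(3):
    img('wrist'); o,p,R=pose(); print(p.round(1),R.as_matrix().round(3).tolist(),o['ft_force'].round(1),o['moment'].round(2))
go([578,-292,54],6.3)
E
```

```text
[ 590.5 -298.4   73. ] [[0.042, 0.992, 0.12], [-0.013, 0.12, -0.993], [-0.999, 0.04, 0.017]] [-0.5  0.6  0.1] [-0.05  0.1  -0.05]
[ 590.3 -298.3   72.7] [[0.042, 0.992, 0.12], [-0.012, 0.12, -0.993], [-0.999, 0.04, 0.017]] [ 0.7 -0.3  0.7] [-0.04  0.08  0.  ]
[ 590.1 -298.2   72.4] [[0.041, 0.992, 0.12], [-0.012, 0.12, -0.993], [-0.999, 0.04, 0.017]] [-0.1 -0.  -0.6] [-0.11  0.01  0.02]
tcp [ 590.1 -298.2   72.4] jaw 6.9 -> 6.3 tool shift [ 17.8 -12.   -7.9] turn [ 0.6  1.  -2.3] q6 -0.62
```

{"fn": "carry_out", "kwargs": {"commands": [[-0.004, -0.012, -0.008, 0.6, 1.0, -2.3], [0, 0, 0, 0, 0, 0]]}}

```text
t: 5.52
ee_pos: [577.3, -291.9, 77.1]
orientation: [1.128, 1.259, -1.128]
ft_force: [0.2, 0.9, 0.5]
width: 88.1
```

```bash
python3 - <<'E'
from h import *
go([578,-292,54],6.3); print(pose()[0]['ft_force'].round(1))
E
```

```text
tcp [ 577.3 -291.9   77.1] jaw 6.3 -> 6.3 tool shift [23.1  0.7  0.2] turn [-0. -0. -0.] q6 -0.6
[0.2 0.9 0.5]
```

{"fn": "carry_out", "kwargs": {"commands": [[0.01, 0, 0, 0, 0, 0], [0.01, 0, 0, 0, 0, 0], [0, 0, 0, 0, 0, 0]]}}

```text
t: 5.9
ee_pos: [577.7, -292.1, 55.4]
orientation: [1.128, 1.258, -1.127]
ft_force: [-0.7, 0.5, -0.1]
width: 88.0
```

{"fn": "carry_out", "kwargs": {"commands": [[0, 0, 0, 0, 0, 0], [0, 0, 0, 0, 0, 0], [0, 0, 0, 0, 0, 0], [0, 0, 0, 0, 0, 0]], "grip": 1}}

```text
t: 6.4
ee_pos: [577.6, -292.2, 55.2]
orientation: [1.128, 1.258, -1.127]
ft_force: [-0.7, -0.8, -1.4]
width: 59.7
```

```bash
python3 - <<'E'
from h import *
go([578,-292,54],-0.8); print(pose()[0]['ft_force'].round(1),pose()[0]['width'],pose()[0]['moment'].round(2))
E
```

```text
tcp [ 577.6 -292.2   55.2] jaw 6.3 -> -0.8 tool shift [ 1.2  0.4 -0.1] turn [ 7.1  0.  -0.1] q6 -0.6
[-0.7 -0.8 -1.4] 59.709212948379786 [-0.14  0.1   0.1 ]
```

{"fn": "carry_out", "kwargs": {"commands": [[0, 0, 0, 3.5, 0, 0], [0, 0, 0, 3.5, 0, 0], [0, 0, 0, 0, 0, 0]]}}

```text
t: 6.78
ee_pos: [577.1, -292.0, 55.2]
orientation: [1.22, 1.202, -1.219]
ft_force: [0.4, 0.4, -2.9]
width: 60.1
```

```bash
python3 - <<'E'
from h import *
o=pose()[0];print(o['ft_force'].round(1),o['width'],o['moment'].round(2))
go([577.6,-160,55],-0.8)
w=img('wrist','w3.png')
P=plane(w,[[223,100],[222,325]],46)
E
```

```text
[ 0.4  0.4 -2.9] 60.061317756808855 [-0.09 -0.12 -0.22]
tcp [ 577.1 -292.    55.2] jaw -0.8 -> -0.8 tool shift [   0.2   -1.4 -132. ] turn [-0.  0. -0.] q6 -0.47
```

View pics/w3.png

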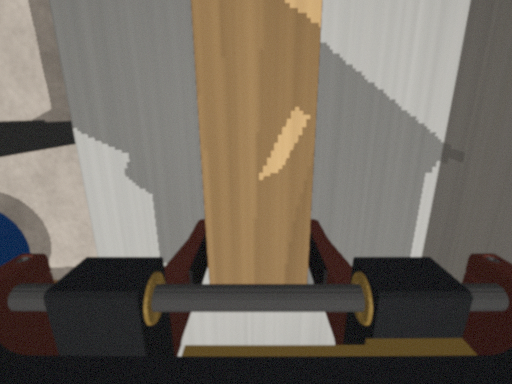

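```bash
python3 - <<'E'
from h import *
w=img('wrist'); g=cv2.cvtColor(w['pixels'],cv2.COLOR_BGR2HSV)
def yaw(pts,z):
    P=plane(w,pts,z); k=np.polyfit(P[:,1],P[:,0],1); print(np.degrees(np.arctan(-k[0])).round(2),'x at -200',np.polyval(k,-200).round(1), 'resid',np.std(P[:,0]-np.polyval(k,P[:,1])).round(2))
m=cv2.inRange(g,(8,75,50),(25,255,255)); L=[];Rr=[]
for v in range(5,200,5):
    u=np.where(m[v,150:350])[0]+150
    if len(u)>30: L.append([u.min(),v]);Rr.append([u.max(),v])
yaw(L,74);yaw(Rr,74)
# bed left edge (strong gradient), fence foot
gr=cv2.cvtColor(w['pixels'],cv2.COLOR_BGR2GRAY).astype(float)
S=g[...,1].astype(float)
E=[]
for v in range(5,240,5):
    x0=int(55+55*v/255); row=cv2.GaussianBlur(g[v:v+1].astype(np.float32),(5,1),0)[0]
    d=np.abs(row[x0-12+4:x0+16,1]-row[x0-12:x0+12,1]); E.append([x0-10+d.argmax(),v])
print(E[::6]); yaw(E,46)
E
```

```text
-0.47 x at -200 547.9 resid 0.15
-0.39 x at -200 608.0 resid 0.15
[[np.int64(49), 5], [np.int64(55), 35], [np.int64(60), 65], [np.int64(66), 95], [np.int64(71), 125], [np.int64(78), 155], [np.int64(84), 185], [np.int64(91), 215]]
-0.13 x at -200 462.7 resid 0.33
```

{"fn": "carry_out", "kwargs": {"commands": [[0, 0, -0.02, 0, 0, 0], [0, 0, -0.025, 0, 0, 0], [0, 0, -0.025, 0, 0, 0], [0, 0, -0.025, 0, 0, 0], [0, 0, 0, 0, 0, 0]]}}

```text
t: 7.5
ee_pos: [577.8, -188.8, 55.3]
orientation: [1.216, 1.205, -1.216]
ft_force: [0.0, 0.3, -2.0]
width: 59.9
```

```bash
python3 - <<'E'
from h import *
o=pose()[0];print(o['ft_force'].round(1),o['width'],o['moment'].round(2))
go([579.5,-60,55],-0.8)
E
```

```text
[ 0.   0.3 -2. ] 59.8951657823643 [-0.03  0.   -0.02]
tcp [ 577.8 -188.8   55.3] jaw -0.5 -> -0.8 tool shift [   0.3    0.5 -128.8] turn [ 0.3 -0.  -0. ] q6 -0.33
```

{"fn": "carry_out", "kwargs": {"commands": [[0, 0, -0.025, 0.2, 0, 0], [0, 0, -0.025, 0, 0, 0], [0, 0, -0.025, 0, 0, 0], [0, 0, -0.025, 0, 0, 0], [0, 0, -0.02, 0, 0, 0], [0, 0, 0, 0, 0, 0]]}}

```text
t: 8.25
ee_pos: [578.4, -64.3, 55.2]
orientation: [1.216, 1.204, -1.217]
ft_force: [0.1, 1.3, -1.9]
width: 60.0
```

```bash
python3 - <<'E'
from h import *
o=pose()[0];print(o['ft_force'].round(1),o['width'],o['moment'].round(2))
go([579.5,-60,55],-0.8)
t=img('top','t2.png'); s=img('scene')
w=img('wrist')
a=cv2.resize(t['pixels'][130:260,170:370],(800,520),interpolation=2)
cv2.imwrite('pics/t2c.png',a)
E
```

```text
[ 0.1  1.3 -1.9] 60.02929921630408 [0.06 0.03 0.02]
tcp [578.4 -64.3  55.2] jaw -0.6 -> -0.8 tool shift [ 0.2  1.  -4.3] turn [0.2 0.  0. ] q6 -0.12
```

View pics/t2c.png

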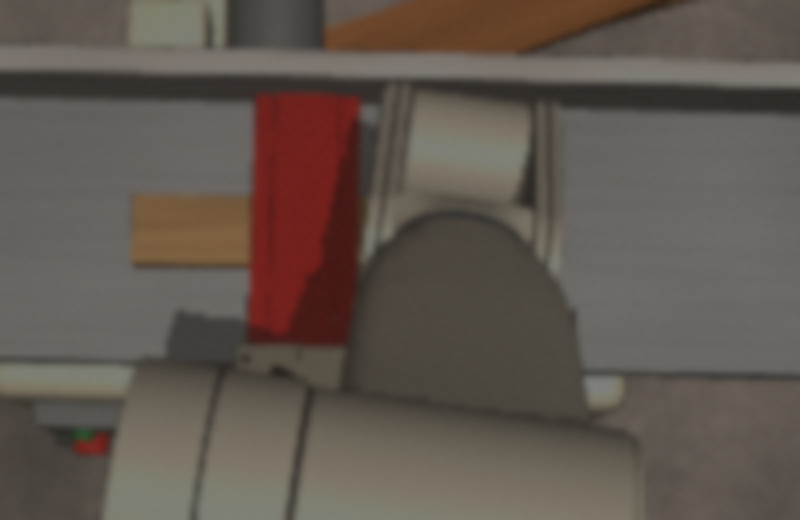

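{"fn": "carry_out", "kwargs": {"commands": [[0, 0, 0, 0, 0, 0], [0, 0, 0, 0, 0, 0], [0, 0, 0, 0, 0, 0], [-0.03, 0, 0, 0, 0, 0], [-0.05, 0, 0, 0, 0, 0], [-0.05, 0, 0, 0, 0, 0], [-0.05, 0, 0, 0, 0, 0], [-0.05, 0, 0, 0, 0, 0]], "grip": 0}}

```text
t: 9.4
ee_pos: [576.3, -68.6, 288.0]
orientation: [1.216, 1.208, -1.227]
ft_force: [0.5, -0.5, -0.8]
width: 87.8
```

```bash
python3 - <<'E'
from h import *
o=pose()[0];print(o['ft_force'].round(1),o['width'],o['qpos'].round(2))
go([429,20,310],-0.8)
t=img('top'); s=img('scene'); w=img('wrist','w4.png')
a=cv2.resize(s['pixels'][140:250,190:340],(600,440),interpolation=2)
cv2.imwrite('pics/s2.png',np.hstack([cv2.resize(w['pixels'],(400,300)),cv2.resize(s['pixels'][145:225,245:345],(375,300),interpolation=2)]))
E
```

```text
[ 0.5 -0.5 -0.8] 87.81815152131958 [-0.14  0.29  1.66 -0.    1.19 -0.12]
tcp [576.3 -68.6 288. ] jaw -0.9 -> -0.8 tool shift [ -20.7 -148.8  -86.3] turn [-0.1  0.   0.5] q6 -0.12
```

View pics/s2.png

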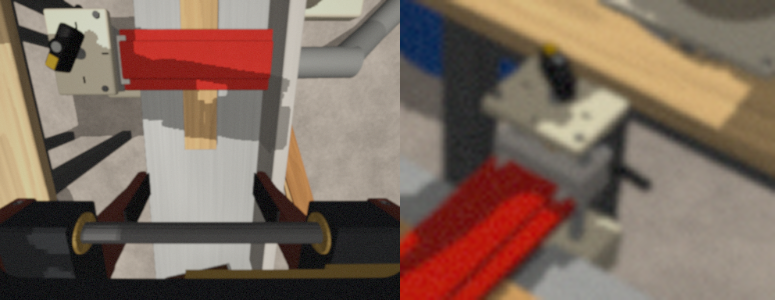

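```bash
python3 - <<'E'
from h import *
w,t,s=img('wrist'),img('top'),img('scene')
c=np.array([[43,10],[108,9],[118,94],[58,95]])*1.28
for z in (166,170): P=plane(w,c,z);print(P.round(1)[:,:2].tolist(),P.mean(0).round(1))
def yel(d,r):
    h=cv2.cvtColor(d['pixels'],cv2.COLOR_BGR2HSV); m=cv2.inRange(h,(20,150,90),(35,255,255)); k=np.zeros_like(m); k[r[0]:r[1],r[2]:r[3]]=1
    y,x=np.where((m*k)>0); return [x.mean(),y.mean(),len(x)]
def blk(d,r):
    g=d['pixels'].max(2)[r[0]:r[1],r[2]:r[3]]; m=(g<55).astype(np.uint8); n,l,st,ce=cv2.connectedComponentsWithStats(m); i=1+st[1:,4].argmax(); return ce[i]+[r[2],r[0]],st[i,4]
Y=[yel(w,(20,110,40,130)),yel(t,(215,245,230,262)),yel(s,(145,185,275,300))];print(Y)
print('blk',blk(w,(25,95,50,115)),blk(t,(215,240,232,258)))
print('yellow ws',tri(w,[Y[0][:2]],s,[Y[2][:2]]).round(1),'ts',tri(t,[Y[1][:2]],s,[Y[2][:2]]).round(1),'wt',tri(w,[Y[0][:2]],t,[Y[1][:2]]).round(1))
print('centre on z 213 w',plane(w,[blk(w,(25,95,50,115))[0]],213).round(1))
E
```

```text
[[390.6, 101.3], [469.2, 100.7], [468.8, 2.2], [388.3, 2.3]] [429.2  51.6 166. ]
[[393.3, 100.0], [470.7, 99.4], [470.3, 2.3], [391.0, 2.4]] [431.3  51.  170. ]
[[np.float64(66.19634703196347), np.float64(78.08675799086758), 219], [np.float64(248.5), np.float64(229.5), 4], [np.float64(284.55555555555554), np.float64(157.66666666666666), 9]]
blk (array([82.89423077, 58.63065611]), np.int32(1768)) (array([241.975, 225.875]), np.int32(40))
yellow ws [[4.224e+02 3.820e+01 2.160e+02 2.000e-01]] ts [[423.1  39.7 217.2   1.9]] wt [[422.5  39.4 215.8   2.4]]
centre on z 213 w [[437.4  52.9 213. ]]
```

{"fn": "carry_out", "kwargs": {"commands": [[-0.006, -0.037, -0.03, 0, 0, 0], [-0.004, -0.037, -0.03, 0, 0, 0], [-0.004, -0.037, -0.03, 0, 0, 0], [-0.004, -0.037, -0.03, 0, 0, 0], [0, 0, 0, -10, 0, 0], [0, 0, 0, -10, 0, 0], [0, 0, 0, -10, 0, 0], [0, 0, 0, -10, 0, 0]]}}

```text
t: 10.7
ee_pos: [417.0, 56.7, 290.8]
orientation: [0.666, 1.498, -0.695]
ft_force: [0.4, -0.2, -0.1]
width: 87.9
```

{"fn": "carry_out", "kwargs": {"commands": [[0, 0, 0, -10, 0, 0], [0, 0, 0, -10, 0, 0], [0, 0, 0, -10, 0, 0], [0, 0, 0, -10, 0, 0], [0, 0, 0, -10, 0, 0], [0, 0, 0, -10, 0, 0], [0, 0, 0, -10, 0, 0], [0, 0, 0, -10, 0, 0]]}}

```text
t: 11.7
ee_pos: [408.4, 55.6, 276.7]
orientation: [-0.443, 1.591, 0.468]
ft_force: [-0.0, 0.6, 0.3]
width: 87.7
```

```bash
python3 - <<'E'
from h import *
go([430,51.3,280],147)
w=img('wrist','w5.png'); print(proj(w,[[430,51.3,212],[423,39.5,212]]).round())
E
```

```text
tcp [408.4  55.6 276.7] jaw 123.0 -> 147.0 tool shift [ -4.8 -15.2  15.5] turn [-24.   -3.   -2.7] q6 -2.04
[[239. 224.]
 [232. 212.]]
```

View pics/w5.png

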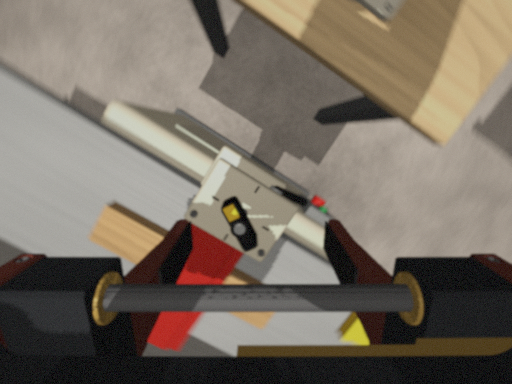

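```bash
python3 - <<'E'
from h import *
w=img('wrist'); h=cv2.cvtColor(w['pixels'],cv2.COLOR_BGR2HSV)
r=(slice(190,256),slice(215,262))
m=((w['pixels'].max(2)<60)|cv2.inRange(h,(20,150,90),(35,255,255)).astype(bool)).astype(np.uint8)
k=np.zeros_like(m);k[r]=m[r]; k=cv2.morphologyEx(k,cv2.MORPH_CLOSE,np.ones((5,5)))
c=max(cv2.findContours(k,0,2)[0],key=cv2.contourArea); R=cv2.minAreaRect(c);print(R)
P=plane(w,cv2.boxPoints(R),210).round(1)[:,:2];e=P-np.roll(P,1,0);print(P.tolist(),P.mean(0),np.linalg.norm(e,axis=1).round(1),np.degrees(np.arctan2(e[:,1],e[:,0])).round(1))
print('disc',plane(w,[[239.5,229]],212).round(1))
E
```

```text
((238.6207275390625, 223.44830322265625), (54.623477935791016, 19.95857810974121), 66.80140686035156)
[[422.7, 24.9], [407.5, 34.8], [437.5, 77.7], [453.5, 67.6]] [430.3   51.25] [52.6 18.1 52.3 18.9] [-125.8  146.9   55.   -32.3]
disc [[433.4  54.  212. ]]
```

{"fn": "carry_out", "kwargs": {"commands": [[-0.002, -0.015, 0.015, -7.5, -3, -2.7], [0, 0, 0, -7.5, 0, 0], [0, 0, 0, -7, 0, 0], [0, 0, 0, 0, 0, 0]]}}

```text
t: 12.3
ee_pos: [427.5, 50.6, 273.3]
orientation: [-0.748, 1.451, 0.735]
ft_force: [0.2, -1.2, -0.1]
width: 88.2
```

```bash
python3 - <<'E'
from h import *
go([430.3,51.3,194],145)
E
```

```text
tcp [427.5  50.6 273.3] jaw 144.4 -> 145.0 tool shift [79.3 -1.7  3.2] turn [-0.6 -0.8  0.1] q6 -2.42
```

{"fn": "carry_out", "kwargs": {"commands": [[0.03, -0.0017, 0.003, -0.4, -0.8, 0], [0.03, 0, 0, 0, 0, 0], [0.02, 0, 0, 0, 0, 0], [0, 0, 0, 0, 0, 0]]}}

```text
t: 12.8
ee_pos: [429.9, 51.7, 189.9]
orientation: [-0.73, 1.445, 0.729]
ft_force: [-0.3, 0.5, 0.2]
width: 87.6
```

```bash
python3 - <<'E'
from h import *
go([430.3,51.3,183],145);o=pose()[0];print(o['ft_force'],o['moment'])
E
```

```text
tcp [429.9  51.7 189.9] jaw 143.6 -> 145.0 tool shift [ 6.9 -0.5 -0.1] turn [-1.4 -0.   0. ] q6 -2.41
[-0.30125138  0.53152334  0.18493797] [ 0.07358569  0.05046202 -0.04182197]
```

{"fn": "carry_out", "kwargs": {"commands": [[0.006, 0, 0, -1, 0, 0], [0, 0, 0, 0, 0, 0]]}}

```text
t: 13.05
ee_pos: [430.5, 51.7, 184.4]
orientation: [-0.742, 1.439, 0.74]
ft_force: [-0.6, -0.3, -0.2]
width: 87.8
```

{"fn": "carry_out", "kwargs": {"commands": [[0, 0, 0, 0, 0, 0], [0, 0, 0, 0, 0, 0], [0, 0, 0, 0, 0, 0], [0, 0, 0, 0, 0, 0], [0, 0, 0, 0, 0, 0]], "grip": 1}}

```text
t: 13.68
ee_pos: [431.6, 51.8, 186.0]
orientation: [-0.742, 1.437, 0.738]
ft_force: [-0.1, 0.4, 0.3]
width: 41.5
```

```bash
cat > st.py <<'E'
from h import *
o=pose()[0]; print('F',o['ft_force'].round(1),'M',o['moment'].round(2),'w',round(o['width'],1),'q6',o['qpos'][5].round(3))
go([430.3,51.3,184],pose()[2].as_euler('xyz')[0]*0)
E
python3 st.py
```

```text
F [-0.1  0.4  0.3] M [ 0.09 -0.01  0.07] w 41.5 q6 -2.427
tcp [431.6  51.8 186. ] jaw 144.4 -> 180.0 tool shift [ 2.   0.7 -1.2] turn [-35.6   0.1   0.3] q6 -2.43
```

{"fn": "carry_out", "kwargs": {"commands": [[0.002, 0.001, -0.001, 0, 0, 0], [0, 0, 0, 0, 0, 0], [0, 0, 0, 0, 0, 0], [0, 0, 0, 0, 0, 0], [0, 0, 0, 0, 0, 0]]}}

```text
t: 14.3
ee_pos: [430.4, 51.2, 183.8]
orientation: [-0.743, 1.436, 0.738]
ft_force: [0.5, -0.0, 0.5]
width: 15.9
```

```bash
python3 st.py
```

```text
F [ 0.5 -0.   0.5] M [0.06 0.02 0.03] w 15.9 q6 -2.428
tcp [430.4  51.2 183.8] jaw 144.4 -> 180.0 tool shift [-0.2  0.2  0. ] turn [-35.6   0.1   0.3] q6 -2.43
```

{"fn": "carry_out", "kwargs": {"commands": [[0, 0, 0, 8, 0, 0], [0, 0, 0, 8, 0, 0], [0, 0, 0, 8, 0, 0], [0, 0, 0, 8, 0, 0]]}}

```text
t: 14.8
ee_pos: [429.8, 52.0, 183.8]
orientation: [-0.293, 1.547, 0.293]
ft_force: [1.0, 0.7, -0.5]
width: 16.0
```

```bash
python3 st.py
```

```text
F [ 1.   0.7 -0.5] M [ 0.09 -0.05 -0.01] w 16.0 q6 -1.852
tcp [429.8  52.  183.8] jaw 111.4 -> 180.0 tool shift [-0.2 -0.8  0.2] turn [-68.6   0.2   0.2] q6 -1.85
```

{"fn": "carry_out", "kwargs": {"commands": [[0, -0.0008, 0, 8, 0, 0], [0, 0, 0, 8, 0, 0], [0, 0, 0, 8, 0, 0], [0, 0, 0, 8, 0, 0], [0, 0, 0, 8, 0, 0], [0, 0, 0, 8, 0, 0], [0, 0, 0, 8, 0, 0], [0, 0, 0, 8, 0, 0]]}}

```text
t: 15.8
ee_pos: [430.2, 53.9, 183.8]
orientation: [0.615, 1.481, -0.605]
ft_force: [1.5, 0.4, -1.1]
width: 15.9
```

```bash
python3 st.py
```

```text
F [ 1.5  0.4 -1.1] M [-0.22 -0.13  0.04] w 15.9 q6 -0.699
tcp [430.2  53.9 183.8] jaw 45.3 -> 0.0 tool shift [-0.2 -1.8  1.9] turn [45.3 -0.1 -0.4] q6 -0.7
```

{"fn": "carry_out", "kwargs": {"commands": [[0, -0.0009, 0.001, 8, 0, 0], [0, -0.0009, 0.001, 8, 0, 0], [0, 0, 0, 8, 0, 0], [0, 0, 0, 8, 0, 0], [0, 0, 0, 8, 0, 0], [0, 0, 0, 8, 0, 0], [0, 0, 0, 8, 0, 0], [0, 0, 0, 8, 0, 0]]}}

```text
t: 16.8
ee_pos: [432.1, 54.3, 183.8]
orientation: [1.483, 1.018, -1.462]
ft_force: [2.0, -2.0, -1.1]
width: 15.9
```

```bash
python3 st.py
```

```text
F [ 2.  -2.  -1.1] M [-0.58  0.02  0.06] w 15.9 q6 0.449
tcp [432.1  54.3 183.8] jaw -20.8 -> 0.0 tool shift [-0.2 -0.6  3.5] turn [-20.8  -0.6  -0.4] q6 0.45
```

{"fn": "carry_out", "kwargs": {"commands": [[0, -0.0006, 0.0018, 4, 0, 0], [0, 0, 0.0015, 4, 0, 0], [0, 0, 0, 8, 0, 0], [0, 0, 0, 8, 0, 0], [0, 0, 0, 8, 0, 0], [0, 0, 0, 8, 0, 0], [0, 0, 0, 8, 0, 0]]}}

```text
t: 17.68
ee_pos: [433.0, 53.4, 183.8]
orientation: [2.054, 0.362, -2.023]
ft_force: [1.5, -2.1, -0.4]
width: 16.0
```

```bash
python3 st.py
```

```text
F [ 1.5 -2.1 -0.4] M [-0.76  0.15  0.04] w 16.0 q6 1.308
tcp [433.   53.4 183.8] jaw -70.4 -> 0.0 tool shift [-0.2  1.   3.2] turn [-70.4  -1.   -0.3] q6 1.31
```

{"fn": "carry_out", "kwargs": {"commands": [[0, 0.001, 0.002, 4, 0, 0], [0, 0, 0.0015, 4, 0, 0], [0, 0, 0, 4, 0, 0], [0, 0, 0, 0, 0, 0]]}}

```text
t: 18.18
ee_pos: [433.2, 53.1, 183.9]
orientation: [2.184, 0.15, -2.14]
ft_force: [0.6, -1.4, 2.1]
width: 16.1
```

```bash
python3 st.py
```

```text
F [ 0.6 -1.4  2.1] M [-0.56  0.31 -0.08] w 16.1 q6 1.521
tcp [433.2  53.1 183.9] jaw -82.8 -> 0.0 tool shift [-0.2  1.4  3.1] turn [-82.8  -1.5  -0.4] q6 1.52
```

{"fn": "carry_out", "kwargs": {"commands": [[0, 0, 0, 3, 0, 0], [0, 0, 0, 3, 0, 0], [0, 0, 0, 0, 0, 0]]}}

```text
t: 18.55
ee_pos: [433.2, 52.9, 183.9]
orientation: [2.238, 0.041, -2.194]
ft_force: [1.7, -1.6, -0.7]
width: 16.1
```

```bash
python3 st.py
```

```text
F [ 1.7 -1.6 -0.7] M [-0.59  0.17 -0.17] w 16.1 q6 1.623
tcp [433.2  52.9 183.9] jaw -88.6 -> 0.0 tool shift [-0.2  1.5  2.9] turn [-88.6  -1.5  -0.3] q6 1.62
```

{"fn": "carry_out", "kwargs": {"commands": [[0, 0, 0, 3, 0, 0], [0, 0, 0, 0, 0, 0]]}}

```text
t: 18.8
ee_pos: [433.2, 52.8, 183.9]
orientation: [-2.224, 0.013, 2.181]
ft_force: [1.1, -0.4, -0.2]
width: 16.3
```

```bash
python3 st.py; python3 -c "
from h import *
M=[]
for i in range(5): img('top'); M.append(ctrl.get_obs()['moment'])
print(np.mean(M,0).round(3))"
```

```text
F [ 1.1 -0.4 -0.2] M [-0.55  0.26 -0.02] w 16.3 q6 1.673
tcp [433.2  52.8 183.9] jaw -91.4 -> -180.0 tool shift [-0.2  1.6  2.8] turn [88.6 -0.3  1.5] q6 1.67
[-0.586  0.224  0.028]
```

{"fn": "carry_out", "kwargs": {"commands": [[0, 0, 0, 3, 0, 0], [0, 0, 0, 0, 0, 0]]}}

```text
t: 19.3
ee_pos: [433.2, 52.8, 183.9]
orientation: [-2.197, 0.069, 2.155]
ft_force: [2.0, -1.6, -0.7]
width: 15.9
```

```bash
cat >> st.py <<'E'
M=[]
for i in range(4): img('top'); M.append(ctrl.get_obs()['moment'])
print('Mavg',np.mean(M,0).round(3))
E
python3 st.py
```

```text
F [ 2.  -1.6 -0.7] M [-0.59  0.22  0.36] w 15.9 q6 1.725
tcp [433.2  52.8 183.9] jaw -94.4 -> -180.0 tool shift [-0.2  1.7  2.8] turn [85.6 -0.3  1.4] q6 1.72
Mavg [-0.581  0.175  0.331]
```

{"fn": "carry_out", "kwargs": {"commands": [[0, 0, 0, 2, 0, 0], [0, 0, 0, 0, 0, 0]]}}

```text
t: 19.75
ee_pos: [433.2, 52.7, 183.9]
orientation: [-2.177, 0.108, 2.137]
ft_force: [1.8, -1.5, -1.0]
width: 15.7
```

```bash
python3 st.py
```

```text
F [ 1.8 -1.5 -1. ] M [-0.57  0.14  0.65] w 15.7 q6 1.761
tcp [433.2  52.7 183.9] jaw -96.5 -> -180.0 tool shift [-0.2  1.7  2.7] turn [83.5 -0.2  1.4] q6 1.76
Mavg [-0.557  0.156  0.606]
```

{"fn": "carry_out", "kwargs": {"commands": [[0, 0, 0, -8, 0, 0], [0, 0, 0, -8, 0, 0], [0, 0, 0, -8, 0, 0], [0, 0, 0, -8, 0, 0], [0, 0, 0, -8, 0, 0], [0, 0, 0, -8, 0, 0], [0, 0, 0, -8, 0, 0], [0, 0, 0, -8, 0, 0]]}}

```text
t: 20.95
ee_pos: [432.5, 54.2, 183.9]
orientation: [1.622, 0.908, -1.578]
ft_force: [1.0, -1.5, 0.3]
width: 16.0
```

```bash
python3 st.py
```

```text
F [ 1.  -1.5  0.3] M [-0.46  0.37 -0.1 ] w 16.0 q6 0.615
tcp [432.5  54.2 183.9] jaw -31.2 -> 0.0 tool shift [-0.2 -0.3  3.6] turn [-31.2  -1.3  -0.7] q6 0.62
Mavg [-0.327  0.405  0.023]
```

{"fn": "carry_out", "kwargs": {"commands": [[0, 0, 0, -8, 0, 0], [0, 0, 0, -8, 0, 0], [0, 0, 0, -8, 0, 0], [0, 0, 0, -2, 0, 0], [0, 0, 0, 0, 0, 0]]}}

```text
t: 21.78
ee_pos: [431.8, 54.5, 183.9]
orientation: [1.306, 1.163, -1.263]
ft_force: [1.4, -1.1, 1.0]
width: 15.8
```

```bash
python3 st.py; python3 -c "
from h import *
t=img('top'); s=img('scene'); w=img('wrist')
cv2.imwrite('pics/f.png',np.hstack([cv2.resize(w['pixels'],(400,300)),cv2.resize(s['pixels'][135:255,180:340],(400,300),interpolation=2)]))
cv2.imwrite('pics/ft.png',t['pixels'])"
```

```text
F [ 1.4 -1.1  1. ] M [-0.44  0.43  0.03] w 15.8 q6 0.171
tcp [431.8  54.5 183.9] jaw -5.8 -> 0.0 tool shift [-0.2 -1.2  3.3] turn [-5.8 -1.2 -0.9] q6 0.17
Mavg [-0.437  0.48  -0.019]
```

View pics/f.png

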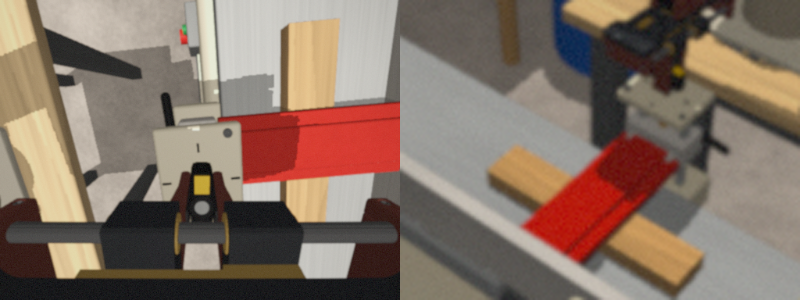

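{"fn": "carry_out", "kwargs": {"commands": [[0, 0, 0, -2, 0, 0], [0, 0, 0, 0, 0, 0], [0, 0, 0, 0, 0, 0]]}}

```text
t: 22.5
ee_pos: [431.8, 54.5, 183.9]
orientation: [1.277, 1.183, -1.234]
ft_force: [0.9, -0.7, 0.9]
width: 16.1
```

```bash
python3 st.py; python3 - <<'E'
from h import *
w=img('wrist'); h=cv2.cvtColor(w['pixels'],cv2.COLOR_BGR2HSV)
m=cv2.inRange(h,(0,55,70),(30,255,255))
def fit(p,z):
    P=plane(w,p,z);k=np.polyfit(P[:,1],P[:,0],1);return np.degrees(np.arctan(-k[0])).round(2),P[0].round(),P[-1].round()
L=[];R=[]
b=cv2.inRange(h,(8,75,70),(25,255,255))
for v in range(30,128,4):
    u=np.where(b[v,345:450])[0]+345
    if len(u)>20: R.append([u.max(),v])
print('board outfeed R edge yaw',fit(R,73))
print('lead end/ trail guess',plane(w,[[408,25],[395,278]],73).round(0))
t=img('top');h=cv2.cvtColor(t['pixels'],cv2.COLOR_BGR2HSV);b=cv2.inRange(h,(8,75,70),(25,255,255));b[:170]=0;b[215:]=0;b[:,:190]=0;b[:,310:]=0
y,x=np.where(b);print('top board px x',x.min(),x.max());P=plane(t,[[x.min(),188],[x.max(),188]],73);print(P.round())
E
```

```text
F [ 0.9 -0.7  0.9] M [-0.42  0.52  0.02] w 16.1 q6 0.132
tcp [431.8  54.5 183.9] jaw -3.6 -> 0.0 tool shift [-0.2 -1.3  3.3] turn [-3.6 -1.1 -0.9] q6 0.13
Mavg [-0.417  0.473  0.025]
board outfeed R edge yaw (np.float64(-0.41), array([611., 194.,  73.]), array([610., 110.,  73.]))
lead end/ trail guess [[582. 203.  73.]
 [590. -64.  73.]]
top board px x 203 290
[[575. 200.  73.]
 [578. -98.  73.]]
```

```bash
python3 -c "
from workcell import ctrl
print(ctrl.close_job())"
```

```text
the job is handed in; nothing more can be done
None
```

The guard is set for the board, and I handed the job in at about 23 s with the gripper still holding the knob.

- **Board:** I gripped it by the trailing end, turned it about 7° to line up with the fence, and slid it flat under the guard. The last check puts it from y ≈ −98 to 200 mm in world coordinates. The guard spans roughly 6 to 96 mm, so about 104 mm sticks out on each side.
- **Parallel to the fence:** The board sits at −0.4°. My readings of the planer's own angle disagreed, running from −0.1° to −0.9°, so it is parallel within about half a degree.
- **Knob:** I turned it clockwise about 236°, at which point the torque began to climb, then about 5° further until it reached 0.6 N m. That is about where the 28 mm board should seat the guard. I then backed it off 93° from the firm position, which is about 88° from first contact. The screw should now be near 4.75 rad, with about 3 mm of free gap under the guard.
- **At hand-in:** The gripper was closed on the knob (16 mm) with about 0 N m of twist on it and about 1 N of side force. The tool had settled about 3 mm from where I first placed the knob's axis, with little side force, so I took that as an error in my estimate and left it.
- **Not checked:** I kept clear of the push block, try square, offcut and lock lever, but I took no final measurement of where they lie.

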